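# Open the sprung board holder and serve the top board

### The arm

A 6-joint arm with a two-finger parallel gripper is mounted at the origin on the work surface. World frame = base frame: x ahead of the robot, y to its left, z up, the work surface at z = 0. Lengths are in m, angles in rad, forces in N, time in s.
With the tool pointing down it reaches from about 0.425 to 0.95 m from the base axis. Payload 14.7 kg.
Tool frame: the origin (TCP) lies midway between the tips of the shut fingers; the grasp point (between the pads) lies ctrl.grip_point_offset behind it (ctrl.grip_point_offset is the distance from the TCP to the grasp point, in m); z points along the fingers, x is the direction in which the jaws open and shut, and the axes are right-handed (so a half turn about z gives the same grasp; the last joint's range is limited). The gripper opens to 85 mm and grips with 20 to 120 N. Pads are 22 mm wide; open, the fingers measure 114 mm over their backs; the gripper's body (76 mm by 85 mm) begins 54 mm behind the grasp point. The pads swing forward as they close: fully open they stand 13 mm farther back than shut.
Start: joints at [-1.207, 0.48, 1.596, -0, 1.065, -0.047], TCP at [0.26, -0.596, 0.231] pointing down, gripper open.
Joint ranges: [-2.75, 2.75], [-0.82, 2.05], [0.23, 2.67], [-1.56, 4.7], [0.09, 2.69], [-2.92, 2.92]. Speed limits (rad/s): [1.89, 1.89, 2.39, 3.01, 3.01, 3.01].

### API

Orientations are given as a rotation vector (axis times angle).
In Python, from plant import ctrl gives the robot as it stands. The module is installed in compiled form; this text tells all that it offers.
- The arm moves only by the tool apply_moves, never from a script. Its argument "increments" is a list of rows, each an object with "dp": the shift along the tool's x, y, z in units of 30 mm (1.0 is 30 mm), a list of three; "spin": the turn about the tool's z in units of 5 degrees (1.0 is 5 degrees); "jaw": the opening, from -1 (shut) to 1 (fully open), so that 0 is half open. A call has 1 to 10 rows; each row is the pose to reach, as a shift and turn from the pose measured when the call began, along the tool's axes at that moment; what a row does not reach only later rows make up. A row lasts 1/10 s, in which the tool goes at most 50 mm and 8.59 degrees, less where a joint would pass 70% of its speed; a pose out of reach is approached as far as the arm can. A call with a gripper value outside its range is refused whole. The fingers move at their own pace and stop on an object; the grip force is fixed at half the most. Time passes only in rows, so rows that repeat a pose let the fingers close. It gives the time, the measured TCP pose, the force and the opening at its end, in the units of the state.
- ctrl.get_obs(): the state, without advancing time (a new reading comes with each control period).
- ctrl.camera(name): name is "side" or "top" or "wrist"; returns a dict with "image" (400x640x3 uint8, red, green, blue), "range_z" (400x640 float32, m along the optical axis (not along the pixel's ray), 0 where there is no reading), "fx", "fy", "cx", "cy" (pixels), "k1" (the pictures are not rectified: a ray, as slopes to the right and down, at radius r is drawn at 1 + k1 r^2 times it, then the intrinsics apply), "R" (3x3) and "t" (3): a world point X has camera coordinates R X + t; the wrist camera has in their place "T_tool_cam" (4x4, takes a point from camera to tool coordinates, whose origin is the TCP and whose axes are the tool frame's). Camera axes: x right, y down, z forward; pixel columns grow to the right and rows downward; lengths in m; the calibration is good to about 2 mm. A picture is of the moment at which its call begins: read the wrist's pose just before it.
- ctrl.finish_job(): hands the job in, once; it reports no verdict.
The state is a dict: "time_s": time; "joint_positions": joint angles; "qvel": joint speeds; "effort": joint torques, N m; "eef_pos": TCP position; "orientation": TCP orientation; "contact_force": force on the tool from outside, world axes, zero at the start; "ft_torque": the same for the moment, N m; "width": opening from 0.0 (shut) to 1.0 (fully open).
Only numpy, scipy, OpenCV 4.12 (cv2) and the standard library are available. Lean on these libraries where they do the work, as an engineer would, in place of code of your own. Each camera call takes 0.05 s, during which the arm holds its last target. There are 200 camera calls.

### The job

Loosen the wing nut on the board holder, swing its bolt forward out of the fork and swing the red bar aside. Draw the top white board level to the front until it is clear of the rear lips and only then lift it out, leaving the others in the holder for the spring to lift the next one into place, and set it down (do not drop it) lying flat, square with and wholly on the green mat. Leave everything else on the counter where it stands.

Things in the scene. Friction and masses are not known exactly. Their poses are not given: they have to be found in the camera images.
- holder: Fixed steel board holder, base 250 x 110 x 12 mm. Origin: centre of the base's underside, on the table; front -x, left +y; heights are above it. Four white boards lie stacked over the origin, long side along x; a spring (0.15 N/mm) presses them up with 3 to 7 N against two red lips at the rear. Between its corner guides the boards' long sides are open to the fingers.
- rear_lips (a point): Between the two red rear lips, at their front edge and underside (110 mm up, 48 mm behind the origin). Lips 6 mm thick, over the last 12 mm of the top board, so a straight lift tips and jams it. First draw it level 15 to 25 mm to the front (-x), against the spring's rubbing, until its rear end is clear of the lips, then lift.
- front_gate (a point): Top middle of the front gate, 64.5 mm before the origin, 97.5 mm up. Gate and side guides (y = +-32, x = +-43 to +-57 mm) are all this high, 2.5 mm lower than the top board's underside: they hold back the boards below, and the top one catches on the gate if the stack is pressed down.
- board0: The top board: white melamine serving board 120 x 56 x 10 mm (x, y, z), 50 to 95 g. Origin: centre of its underside. Starts 100 mm up in the holder (top face at 110 mm), lying on the next board.
- board1: The second board, same size, directly under board0 (underside 90 mm up). When board0 is drawn out the spring lifts it to board0's place, underside 100 mm above the holder's origin.
- board2: The third board of the stack, same size.
- board3: The bottom board of the stack, same size.
- wing_nut (a joint): Turn of the brass wing nut, rad: starts tight at 0 to 0.35, grows anticlockwise seen from above (loosening), stop at 3.2, friction 0.04 Nm; the nut rises 3 mm per rad. Its 22 mm washer sits behind raised lips at the front of the fork: only at about 1.9 rad has it risen enough to pass over them; 2.2 rad or more is easy.
- nut_wings (a point): Middle of the nut's wings, on the bolt's axis, 147 mm above the table at nut value 0 (bolt upright, 90 mm in front of the holder's origin). Two wings, together 44 mm long, 8 mm thick, 19 mm high, reach along this point's own y axis (the holder's y when the nut value is 0); their lower edge is 9.5 mm below the point and 7.5 mm above the bar's top.
- swing_bolt (a joint): Angle of the swing bolt, rad: 0 upright in the fork, grows as it tips to the front (-x of the holder), stop at 1.9. Its hinge, level along the holder's y, is 90 mm in front of the holder's origin and 70 mm up; the bolt is 8 mm thick and reaches 80 mm above it. Pushed past about 0.5 rad it falls open by itself.
- hold_bar (a joint): Angle of the red hold-down bar, rad: 0 lies forward along the middle of the holder over the boards with the bolt in its fork; it swings level only, towards the holder's left (+y), stop at 1.7, and stays where it is left (friction about 0.06 Nm).
- bar_hinge (a point): Upright hinge axis of the bar, 90 mm behind the holder's origin, at the height of the bar's underside (120 mm up). The bar is 20 mm wide and 10 mm thick, its top 130 mm up.
- bar_fork (a point): Top face of the bar at the middle of its fork, 180 mm from the hinge. The fork has a 12 mm slot open to the front between two 10 mm prongs (32 mm over both); raised lips on their front ends stand 4 mm above the bar.
- mat_green: Green mat fixed on the table, 148 x 84 x 3 mm (x, y, z), the target. Origin: centre of its underside.
- mat_orange: Orange mat of the same size, not to be used; the two mats may change places.
- sauce_red: Red sauce bottle, 56 mm across, 170 mm tall, bystander. Origin under its centre.
- sauce_yellow: Yellow sauce bottle, 56 mm across, 170 mm tall, bystander.
- shaker: Amber glass spice jar with steel cap, 52 mm across, 90 mm tall, bystander.
- bowl: Steel bowl, 110 mm across, 45 mm tall, bystander.
- cup: Blue cup, 72 mm across, 85 mm tall, bystander.
- calculator: Lilac pocket calculator lying flat, 130 x 72 x 15 mm, bystander.
- spatula: Griddle spatula lying flat along its x axis, about 0.3 m long, bystander.

How it is judged:
By the outcome, as a careful person would: the job done as asked, in the order asked, and still so for the second after the job is handed in, with the robot touching nothing.
It also fails if it takes over 72 s, if anything falls off the work surface, if the arm or the gripper's body presses on something with over 40 N, if the wrist force passes 120 N, or if a joint passes its speed limit or range.

## Working session

There is one attempt and no reset: what is moved stays moved. The work goes in short steps, Python scripts to look and compute and a tool call to move; the robot and the scene stay as the last step left them, time stands still between calls to the robot, and variables do not carry over. Pictures are saved under pics/ and viewed, about 8 in all and at most 12, crops included, and the job is handed in when it is done.

Besides the shell and the picture viewer there is one more tool, called after ">>>" in YAML: its name, and indented under it one key for each argument. apply_moves: Moves the arm, as the interface text tells. Its arguments: {"type":"object","properties":{"increments":{"type":"array"}},"required":["increments"]}

```bash
mkdir -p pics
cat > h.py <<'E'
import numpy as np, cv2
from scipy.spatial.transform import Rotation as Ro
from plant import ctrl
def cam(n):
    o=ctrl.get_obs(); c=ctrl.camera(n)
    if 'R' in c: R=np.array(c['R']); t=np.array(c['t'])
    else:
        T=np.array(c['T_tool_cam']); W=np.eye(4); W[:3,:3]=Ro.from_rotvec(o['orientation']).as_matrix(); W[:3,3]=o['eef_pos']
        M=np.linalg.inv(W@T); R=M[:3,:3]; t=M[:3,3]
    c['R']=R;c['t']=t
    c['K']=np.array([[c['fx'],0,c['cx']],[0,c['fy'],c['cy']],[0,0,1.]]); c['D']=np.array([c['k1'],0,0,0,0])
    return c
def rays(c,px):
    s=cv2.undistortPoints(np.array(px,float).reshape(-1,1,2),c['K'],c['D']).reshape(-1,2)
    d=np.c_[s,np.ones(len(s))]@c['R']; return -c['R'].T@c['t'],d
def onplane(c,px,z):
    o,d=rays(c,px); return o+d*((z-o[2])/d[:,2])[:,None]
def depthpts(c,px):
    px=np.array(px).reshape(-1,2).astype(int); z=c['range_z'][px[:,1],px[:,0]]; o,d=rays(c,px); return o+d*z[:,None]
def proj(c,X):
    return cv2.projectPoints(np.array(X,float).reshape(-1,1,3),cv2.Rodrigues(c['R'])[0],c['t'],c['K'],c['D'])[0].reshape(-1,2)
def save(c,n,crop=None,s=1):
    im=c['image'][...,::-1]
    if crop: x0,y0,x1,y1=crop; im=im[y0:y1,x0:x1]
    cv2.imwrite('pics/'+n+'.png',cv2.resize(im,None,fx=s,fy=s,interpolation=cv2.INTER_CUBIC))
E
python3 - <<'E'
from h import *
import pickle
print(ctrl.get_obs(), ctrl.grip_point_offset)
for n in ('top','side'):
    c=cam(n); save(c,n+'0'); pickle.dump(c,open(n+'0.pkl','wb')); print(n,c['fx'],c['k1'],-c['R'].T@c['t'],c['R'].round(3).tolist())
E
```

```text
{'time_s': 0.0, 'joint_positions': array([-1.20657229e+00,  4.80843319e-01,  1.59684854e+00, -1.23791186e-05,
        1.06511921e+00, -4.65663275e-02]), 'qvel': array([-0.00175579,  0.00187584,  0.00044929,  0.00259332,  0.00173267,
       -0.00028186]), 'effort': array([ 5.24232382e-03, -9.50627089e+01, -4.30196285e+01,  5.44055256e-04,
        1.21693587e-02, -4.75627917e-05]), 'eef_pos': array([ 0.25945775, -0.59552772,  0.23067439]), 'orientation': array([-2.62723436e+00,  1.72128098e+00,  1.55994521e-03]), 'contact_force': array([ 0.23701992, -0.06996748,  1.11634087]), 'ft_torque': array([-0.014391  ,  0.02792307, -0.03369268]), 'width': 0.9998027891332442} 0.0187
top 395.5930251474381 -0.10037247904832834 [ 0.40065669 -0.04091234  1.35988094] [[0.01, -1.0, 0.001], [-0.995, -0.01, -0.097], [0.097, 0.0, -0.995]]
side 399.2286980582821 -0.04112124955110069 [0.04754098 0.97360467 0.8250101 ] [[-0.907, -0.421, -0.013], [-0.21, 0.48, -0.852], [0.365, -0.77, -0.523]]
```

View pics/top0.png

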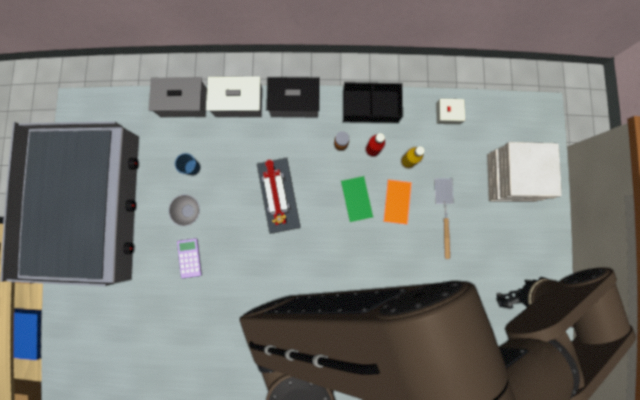

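View pics/side0.png

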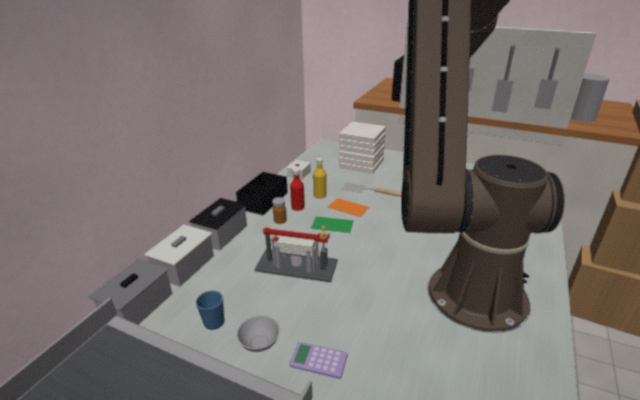

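The top view shows the holder at about (278,195): front with brass nut (279,220) towards the robot, red hinge at (269,165). The green mat is at (357,199) and the orange at (398,202). The side view shows the nut at (324,233).

```bash
cat >> h.py <<'E'
def rect(c,mask,z):
    cs=max(cv2.findContours(mask.astype(np.uint8),0,2)[0],key=cv2.contourArea)
    P=onplane(c,cs.reshape(-1,2)+0.0,z); r=cv2.minAreaRect((P[:,:2]*1000).astype(np.float32))
    (x,y),(w,h),a=r
    if w<h: w,h,a=h,w,a+90
    a=(a+90)%180-90
    return x,y,w,h,a
def roi(m,x0,y0,x1,y1):
    q=np.zeros_like(m); q[y0:y1,x0:x1]=m[y0:y1,x0:x1]; return q
def tri(A,B):
    (o1,d1),(o2,d2)=A,B; d1=d1[0];d2=d2[0]
    s=np.linalg.lstsq(np.c_[d1,-d2],o2-o1,rcond=None)[0]; p,q=o1+s[0]*d1,o2+s[1]*d2
    return (p+q)/2,np.linalg.norm(p-q)
E
python3 - <<'E'
from h import *
import pickle
c=pickle.load(open('top0.pkl','rb')); s=pickle.load(open('side0.pkl','rb'))
def hsv(c): return [x.astype(int) for x in cv2.split(cv2.cvtColor(c['image'],cv2.COLOR_RGB2HSV))]
H,S,V=hsv(c)
print('green',rect(c,roi((H>45)&(H<75)&(S>120),330,170,385,230),.003))
print('orange',rect(c,roi((H>5)&(H<20)&(S>150),380,170,420,230),.003))
m=roi((V<110)|((S>110)),250,150,305,240); m=cv2.morphologyEx(m.astype(np.uint8),3,np.ones((9,9)))
print('base',rect(c,m,.012))
red=roi(((H<6)|(H>172))&(S>140),255,150,305,240); print('bar',rect(c,red,.13))
br=roi((H>10)&(H<28)&(S>110),262,205,295,235); ys,xs=np.nonzero(br); print('brass top',len(xs),xs.mean(),ys.mean(),xs.min(),xs.max(),ys.min(),ys.max()); A=[xs.mean(),ys.mean()]
H,S,V=hsv(s)
br=roi((H>10)&(H<30)&(S>110),312,220,340,245); ys,xs=np.nonzero(br); print('brass side',len(xs),xs.mean(),ys.mean(),xs.min(),xs.max(),ys.min(),ys.max()); B=[xs.mean(),ys.mean()]
print(tri(rays(c,[A]),rays(s,[B])), onplane(c,[A],.147))
save(c,'topcrop',(240,140,440,250),4); save(s,'sidecrop',(240,200,360,290),6)
E
```

```text
green (538.4397583007812, -171.7589874267578, 142.07986450195312, 78.77217102050781, 12.403020858764648)
orange (529.696044921875, -313.11114501953125, 143.20791625976562, 79.40751647949219, -6.101203918457031)
base (549.0267333984375, 99.05912780761719, 248.98207092285156, 105.86908721923828, 11.772480964660645)
bar (554.462890625, 102.9639663696289, 178.73373413085938, 45.31550979614258, 7.890398025512695)
brass top 74 279.1216216216216 218.67567567567568 272 285 214 223
brass side 44 323.0 234.22727272727272 320 327 226 238
(array([0.46015373, 0.08052438, 0.1397535 ]), np.float64(0.001375941389851063)) [[0.45916388 0.07954686 0.147     ]]
```

View pics/topcrop.png

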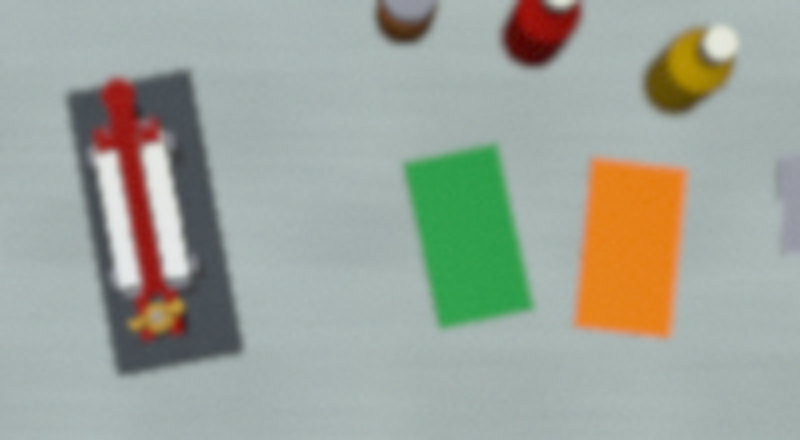

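Fits: base 249x106 mm, yaw 11.8°; the nut point triangulates 90 mm in front of the base centre. Green mat is at (0.538,-0.172), yaw 12.4°. Next, a move planner and a near look.

```bash
cat >> h.py <<'E'
HO=np.array([.549,.099]); HY=np.radians(11.8)
def hw(x,y):  # holder -> world xy
    c,s=np.cos(HY),np.sin(HY); return HO+np.array([c*x-s*y,s*x+c*y])
def wh(p):
    c,s=np.cos(HY),np.sin(HY); d=np.array(p)[...,:2]-HO; return np.stack([c*d[...,0]+s*d[...,1],-s*d[...,0]+c*d[...,1]],-1)
def pose():
    o=ctrl.get_obs(); R=Ro.from_rotvec(o['orientation']).as_matrix(); return np.array(o['eef_pos']),R,o
def plan(P,yaw):  # yaw of tool x, deg ; prints dp, spin
    p,R,o=pose(); dp=R.T@(np.array(P)-p)/.03
    y=np.degrees(np.arctan2(R[1,0],R[0,0])); sp=-((yaw-y+180)%360-180)/5
    print('dp',dp.round(3).tolist(),'spin',round(sp,3))
def st():
    p,R,o=pose(); print('t',round(o['time_s'],2),'p',p.round(4),'hold',wh(p).round(4),'yaw',round(np.degrees(np.arctan2(R[1,0],R[0,0])),2),'zax',R[:,2].round(3),'q',np.round(o['joint_positions'],2),'F',np.round(o['contact_force'],1),'w',round(o['width'],3))
E
python3 - <<'E'
from h import *
st()
for y in (12,192,102,282): 
    print(y);plan([*hw(-.06,0),.30],y)
E
```

```text
t 0.1 p [ 0.2594 -0.5956  0.2307] hold [-0.4255 -0.6207] yaw -66.46 zax [-0.     0.001 -1.   ] q [-1.21  0.48  1.6  -0.    1.07 -0.05] F [0.6 0.5 0.5] w 1.0
12
dp [-17.781, -16.136, -2.289] spin -15.693
192
dp [-17.781, -16.136, -2.289] spin 20.307
102
dp [-17.781, -16.136, -2.289] spin -33.693
282
dp [-17.781, -16.136, -2.289] spin 2.307
```

>>> apply_moves:
  increments:
    - {"dp": [-4,-3.6,-2.3],"spin": -4,"jaw": 1}
    - {"dp": [-9,-8,-2.3],"spin": -8,"jaw": 0.5}
    - {"dp": [-17.78,-16.14,-2.29],"spin": -15.7,"jaw": 0}
    - {"dp": [-17.78,-16.14,-2.29],"spin": -15.7,"jaw": 0}
    - {"dp": [-17.78,-16.14,-2.29],"spin": -15.7,"jaw": 0}
    - {"dp": [-17.78,-16.14,-2.29],"spin": -15.7,"jaw": 0}
    - {"dp": [-17.78,-16.14,-2.29],"spin": -15.7,"jaw": 0}
    - {"dp": [-17.78,-16.14,-2.29],"spin": -15.7,"jaw": 0}
    - {"dp": [-17.78,-16.14,-2.29],"spin": -15.7,"jaw": 0}
    - {"dp": [-17.78,-16.14,-2.29],"spin": -15.7,"jaw": 0}

```text
time_s: 1.1
eef_pos: [0.4178, -0.1254, 0.2852]
orientation: [-3.122, -0.338, 0.0]
contact_force: [0.4, 0.1, 0.2]
width: 0.499
```

Run:
```python
from h import *
st(); plan([*hw(-.06,0),.30],12)
```

```text
t 1.1 p [ 0.4178 -0.1254  0.2852] hold [-0.1743 -0.1928] yaw 12.37 zax [-0.     0.001 -1.   ] q [-0.36  0.11  1.99  0.    1.04 -0.58] F [0.4 0.1 0.2] w 0.499
dp [3.874, -6.389, -0.487] spin 0.074
```

>>> apply_moves:
  increments:
    - {"dp": [3.87,-6.39,-0.49],"spin": 0,"jaw": 0}
    - {"dp": [3.87,-6.39,-0.49],"spin": 0,"jaw": 0}
    - {"dp": [3.87,-6.39,-0.49],"spin": 0,"jaw": 0}
    - {"dp": [3.87,-6.39,-0.49],"spin": 0,"jaw": 0}
    - {"dp": [3.87,-6.39,-0.49],"spin": 0,"jaw": 0}
    - {"dp": [3.87,-6.39,-0.49],"spin": 0,"jaw": 0}
    - {"dp": [3.87,-6.39,-0.49],"spin": 0,"jaw": 0}

```text
time_s: 1.8
eef_pos: [0.4898, 0.0871, 0.2997]
orientation: [-3.122, -0.341, 0.002]
contact_force: [-1.6, -1.2, 0.3]
width: 0.495
```

Run:
```python
from h import *
import pickle
st(); c=cam('wrist'); save(c,'w1'); pickle.dump(c,open('w1.pkl','wb')); print(c['T_tool_cam'].round(3).tolist(),c['fx'])
print(proj(c,[[*hw(-.09,0),.147]]))
```

```text
t 1.8 p [0.4898 0.0871 0.2997] hold [-0.0604  0.0004] yaw 12.47 zax [-0.001  0.001 -1.   ] q [ 0.11  0.2   1.85  0.    1.1  -0.1 ] F [-1.6 -1.2  0.3] w 0.495
[[1.0, -0.0, 0.0, 0.0], [0.0, 0.95, 0.313, -0.08], [-0.0, -0.313, 0.95, -0.142], [0.0, 0.0, 0.0, 1.0]] 285.280460652913
[[289.23591563 180.57010346]]
```

View pics/w1.png

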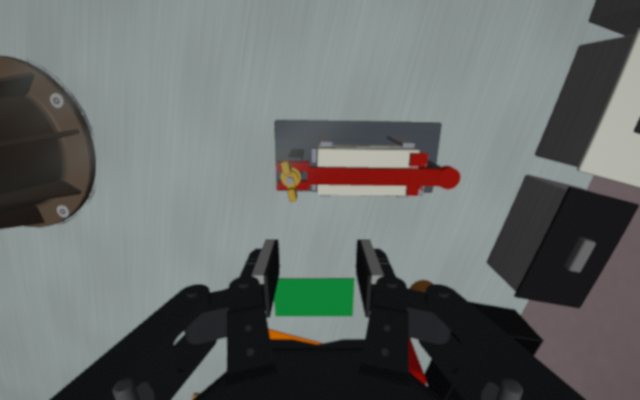

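The nut is at (290,178) (predicted (289,181)), with wings from (285,166) to (293,199), slightly anticlockwise. The bar lies over the boards, hinge at (447,177).

Run:
```python
from h import *
import pickle
c=pickle.load(open('w1.pkl','rb')); t=pickle.load(open('top0.pkl','rb')); s=pickle.load(open('side0.pkl','rb'))
H,S,V=[x.astype(int) for x in cv2.split(cv2.cvtColor(c['image'],cv2.COLOR_RGB2HSV))]
br=roi((H>11)&(H<30)&(S>100),265,150,312,212)
cs=max(cv2.findContours(br.astype(np.uint8),0,2)[0],key=cv2.contourArea).reshape(-1,2)
Q=onplane(c,cs,.157); r=cv2.minAreaRect((wh(Q)*1000).astype(np.float32)); print('nut rect holder mm',r)
h=wh(Q); 
ys,xs=np.nonzero(br); U=wh(onplane(c,np.c_[xs,ys],.155))*1000; w,v=np.linalg.eigh(np.cov(U.T)); d=v[:,1]; print('mean',U.mean(0),'axis angle from +y',np.degrees(np.arctan2(-d[0],d[1])), 'std',np.sqrt(w))
a=[[xs.mean(),ys.mean()]]
print('tri w-top',tri(rays(c,a),rays(t,[[279.1,218.7]])),'w-side',tri(rays(c,a),rays(s,[[323,234.2]])))
red=roi(((H<6)|(H>172))&(S>140),265,120,470,230)
P=np.array(np.nonzero(red)).T[:,::-1]; 
# bar thin part columns 325-400
for x in (330,360,390): 
    yy=P[P[:,0]==x][:,1]; print(x,yy.min(),yy.max(),wh(onplane(c,[[x,yy.min()],[x,yy.max()]],.13)).round(4).tolist())
print('hinge knob',wh(onplane(c,[[449,177.5]],.13)), 'depths: nut',depthpts(c,[[290,178],[350,177],[345,160],[345,155]])[:,2])
m=((V<110)|(S>110)); m=cv2.morphologyEx(roi(m|(V>200),268,115,448,205).astype(np.uint8),3,np.ones((5,5)))
P0=onplane(c,[[276,121],[440,122]],.012); print('base left corners holder (exp -125,55;125,55)',wh(P0))
save(c,'w1crop',(260,110,470,210),3.5)
```

```text
nut rect holder mm ((-87.91205596923828, 1.6729106903076172), (42.39933395385742, 21.593284606933594), 85.13201141357422)
mean [-88.22257089   4.37797351] axis angle from +y 9.134076238180091 std [ 5.07399741 11.11916663]
tri w-top (array([0.46028473, 0.08046554, 0.13678157]), np.float64(0.0014442949854087698)) w-side (array([0.46091598, 0.08105268, 0.13998441]), np.float64(0.00047112457200866186))
330 168 183 [[-0.0459, 0.0104], [-0.0455, -0.007]]
360 168 183 [[-0.0124, 0.0108], [-0.0114, -0.0065]]
390 169 184 [[0.0214, 0.0101], [0.0229, -0.0073]]
hinge knob [[0.09005602 0.00128422]] depths: nut [0.14926481 0.13079467 0.11021867 0.10917484]
base left corners holder (exp -125,55;125,55) [[-0.12119761  0.05354199]
 [ 0.12086394  0.05578466]]
```

View pics/w1crop.png

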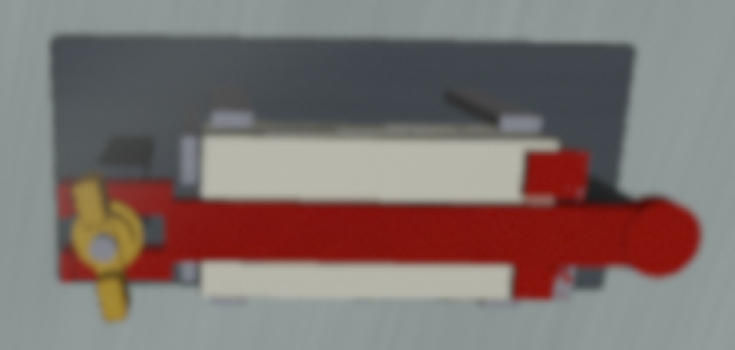

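Run:
```python
from h import *
plan([*hw(-.09,.0005),.1365],22)
```

```text
dp [-0.971, -0.029, 5.442] spin -1.921
```

>>> apply_moves:
  increments:
    - {"dp": [-0.97,-0.03,1.5],"spin": -1.92,"jaw": 0}
    - {"dp": [-0.97,-0.03,2.6],"spin": -1.92,"jaw": 0}
    - {"dp": [-0.97,-0.03,3.8],"spin": -1.92,"jaw": 0}
    - {"dp": [-0.97,-0.03,4.8],"spin": -1.92,"jaw": 0}
    - {"dp": [-0.97,-0.03,5.44],"spin": -1.92,"jaw": 0}
    - {"dp": [-0.97,-0.03,5.44],"spin": -1.92,"jaw": 0}
    - {"dp": [-0.97,-0.03,5.44],"spin": -1.92,"jaw": 0}

```text
time_s: 2.55
eef_pos: [0.4607, 0.0802, 0.137]
orientation: [-3.084, -0.597, 0.003]
contact_force: [0.0, 0.3, 0.3]
width: 0.5
```

Run:
```python
from h import *
st();plan([*hw(-.09,.0005),.1365],22)
```

```text
t 2.55 p [0.4607 0.0802 0.137 ] hold [-0.0903 -0.0003] yaw 21.92 zax [-0.002  0.    -1.   ] q [ 0.11  0.37  2.1   0.    0.68 -0.28] F [0.  0.3 0.3] w 0.5
dp [0.014, -0.025, 0.015] spin -0.016
```

Close on the wings.

>>> apply_moves:
  increments:
    - {"dp": [0,-0.02,0],"spin": 0,"jaw": -1}
    - {"dp": [0,-0.02,0],"spin": 0,"jaw": -1}
    - {"dp": [0,-0.02,0],"spin": 0,"jaw": -1}
    - {"dp": [0,-0.02,0],"spin": 0,"jaw": -1}
    - {"dp": [0,-0.02,0],"spin": 0,"jaw": -1}
    - {"dp": [0,-0.02,0],"spin": 0,"jaw": -1}

```text
time_s: 3.15
eef_pos: [0.4605, 0.0806, 0.138]
orientation: [-3.084, -0.598, 0.001]
contact_force: [-4.0, -3.7, 8.0]
width: 0.144
```

>>> apply_moves:
  increments:
    - {"dp": [0,0,-0.1],"spin": 0,"jaw": -1}
    - {"dp": [0,0,-0.1],"spin": 0,"jaw": -1}
    - {"dp": [0,0,-0.1],"spin": 0,"jaw": -1}

```text
time_s: 3.45
eef_pos: [0.4595, 0.0804, 0.1405]
orientation: [-3.084, -0.598, 0.004]
contact_force: [1.7, -1.5, -27.1]
width: 0.137
```

Run:
```python
from h import *
st(); c=cam('wrist'); save(c,'w2',(200,170,440,350),3.3); print(ctrl.get_obs()['ft_torque'])
```

```text
t 3.45 p [0.4595 0.0804 0.1405] hold [-0.0914  0.0001] yaw 21.94 zax [-0.003 -0.    -1.   ] q [ 0.11  0.36  2.1   0.    0.69 -0.28] F [  1.7  -1.5 -27.1] w 0.137
[-0.32977345 -0.40981987  0.01601988]
```

View pics/w2.png

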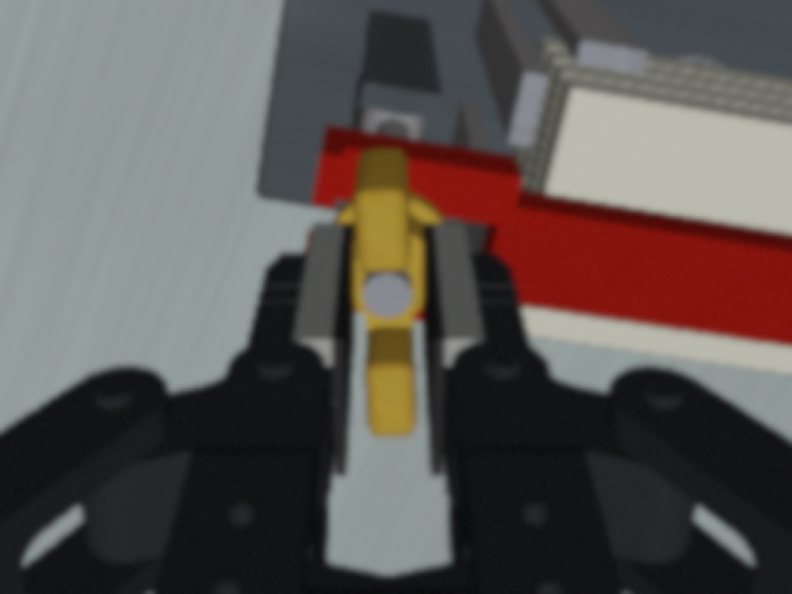

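>>> apply_moves:
  increments:
    - {"dp": [0,0,0.07],"spin": 0,"jaw": -1}
    - {"dp": [0,0,0.056],"spin": -1.5,"jaw": -1}
    - {"dp": [0,0,0.042],"spin": -3,"jaw": -1}
    - {"dp": [0,0,0.028],"spin": -4.5,"jaw": -1}
    - {"dp": [0,0,0.014],"spin": -6,"jaw": -1}
    - {"dp": [0,0,0],"spin": -7.5,"jaw": -1}
    - {"dp": [0,0,-0.014],"spin": -9,"jaw": -1}
    - {"dp": [0,0,-0.028],"spin": -10.5,"jaw": -1}

```text
time_s: 4.3
eef_pos: [0.4598, 0.0806, 0.1418]
orientation: [-2.496, -1.906, 0.002]
contact_force: [0.1, 2.0, -7.4]
width: 0.136
```

Run:
```python
from h import *
st()
```

```text
t 4.3 p [0.4598 0.0806 0.1418] hold [-0.0911  0.0002] yaw 74.75 zax [-0.002  0.    -1.   ] q [ 0.11  0.36  2.09  0.    0.69 -1.2 ] F [ 0.1  2.  -7.4] w 0.136
```

>>> apply_moves:
  increments:
    - {"dp": [0,0,0],"spin": -1.5,"jaw": -1}
    - {"dp": [0,0,-0.013],"spin": -3,"jaw": -1}
    - {"dp": [0,0,-0.026],"spin": -4.5,"jaw": -1}
    - {"dp": [0,0,-0.039],"spin": -6,"jaw": -1}
    - {"dp": [0,0,-0.052],"spin": -7.5,"jaw": -1}
    - {"dp": [0,0,-0.065],"spin": -9,"jaw": -1}
    - {"dp": [0,0,-0.078],"spin": -10.5,"jaw": -1}
    - {"dp": [0,0,-0.091],"spin": -12,"jaw": -1}
    - {"dp": [0,0,-0.104],"spin": -13.5,"jaw": -1}
    - {"dp": [0,0,-0.117],"spin": -15,"jaw": -1}

```text
time_s: 5.3
eef_pos: [0.4598, 0.0812, 0.1457]
orientation: [-0.812, -3.033, -0.001]
contact_force: [-0.6, 7.4, -6.0]
width: 0.139
```

>>> apply_moves:
  increments:
    - {"dp": [0,0,-0.013],"spin": -1.5,"jaw": -1}
    - {"dp": [0,0,-0.026],"spin": -3,"jaw": -1}
    - {"dp": [0,0,-0.035],"spin": -4.2,"jaw": -1}
    - {"dp": [0,0,-0.035],"spin": -4.2,"jaw": -1}

```text
time_s: 5.7
eef_pos: [0.4596, 0.0816, 0.1471]
orientation: [-0.239, -3.131, -0.003]
contact_force: [-0.8, 5.1, -10.0]
width: 0.137
```

Run:
```python
from h import *
st()
```

```text
t 5.7 p [0.4596 0.0816 0.1471] hold [-0.0911  0.0013] yaw 171.27 zax [-0.001  0.002 -1.   ] q [ 0.11  0.35  2.09  0.    0.71 -2.88] F [ -0.8   5.1 -10. ] w 0.137
```

Nut at about 2.77 rad. Open, lift, look.

>>> apply_moves:
  increments:
    - {"dp": [0,0,0],"spin": 0,"jaw": 0}
    - {"dp": [0,0,0],"spin": 0,"jaw": 0}
    - {"dp": [0,0,0],"spin": 0,"jaw": 0}
    - {"dp": [0,0,-1],"spin": 0,"jaw": 0}
    - {"dp": [0,0,-2],"spin": 3,"jaw": -1}
    - {"dp": [0,0,-2],"spin": 6,"jaw": -1}
    - {"dp": [0,0,-2],"spin": 9,"jaw": -1}
    - {"dp": [0,0,-2],"spin": 13.9,"jaw": -1}
    - {"dp": [0,0,-2],"spin": 13.9,"jaw": -1}
    - {"dp": [0,0,-2],"spin": 13.9,"jaw": -1}

```text
time_s: 6.7
eef_pos: [0.4599, 0.0815, 0.2074]
orientation: [-1.586, -2.71, -0.002]
contact_force: [-0.1, -0.2, 1.1]
width: -0.0
```

Run:
```python
from h import *
st(); plan([*hw(-.050,.0005),.205],101.8); plan([*hw(-.050,.0005),.142],101.8);
for x in (-.08,-.126): plan([*hw(x,.0005),.142],101.8)
```

```text
t 6.7 p [0.4599 0.0815 0.2074] hold [-0.0908  0.0011] yaw 119.33 zax [-0.001  0.002 -1.   ] q [ 0.11  0.26  2.03  0.    0.86 -1.98] F [-0.1 -0.2  1.1] w -0.0
dp [-0.429, 1.292, 0.079] spin 3.507
dp [-0.433, 1.292, 2.179] spin 3.507
dp [-0.131, 0.338, 2.179] spin 3.507
dp [0.331, -1.124, 2.18] spin 3.507
```

>>> apply_moves:
  increments:
    - {"dp": [-0.43,1.29,0],"spin": 1.5,"jaw": -1}
    - {"dp": [-0.43,1.29,0],"spin": 3.5,"jaw": -1}
    - {"dp": [-0.43,1.29,0.6],"spin": 3.5,"jaw": -1}
    - {"dp": [-0.43,1.29,1.5],"spin": 3.5,"jaw": -1}
    - {"dp": [-0.43,1.29,2.18],"spin": 3.5,"jaw": -1}
    - {"dp": [-0.43,1.29,2.18],"spin": 3.5,"jaw": -1}
    - {"dp": [-0.33,0.97,2.18],"spin": 3.5,"jaw": -1}
    - {"dp": [-0.23,0.65,2.18],"spin": 3.5,"jaw": -1}
    - {"dp": [-0.13,0.34,2.18],"spin": 3.5,"jaw": -1}
    - {"dp": [-0.06,0.1,2.18],"spin": 3.5,"jaw": -1}

```text
time_s: 7.7
eef_pos: [0.4624, 0.0813, 0.1427]
orientation: [-1.98, -2.438, -0.002]
contact_force: [0.9, -0.2, 0.0]
width: 0.0
```

Run:
```python
from h import *
st()
for x in (-.11,-.128): plan([*hw(x,.0005),.142],101.8)
```

```text
t 7.7 p [0.4624 0.0813 0.1427] hold [-0.0884  0.0004] yaw 101.83 zax [ 0.     0.002 -1.   ] q [ 0.11  0.36  2.09  0.    0.69 -1.67] F [ 0.9 -0.2  0. ] w 0.0
dp [0.004, -0.72, 0.024] spin 0.007
dp [0.004, -1.32, 0.024] spin 0.007
```

>>> apply_moves:
  increments:
    - {"dp": [0,-0.35,0],"spin": 0,"jaw": -1}
    - {"dp": [0,-0.7,0],"spin": 0,"jaw": -1}
    - {"dp": [0,-1.0,0],"spin": 0,"jaw": -1}
    - {"dp": [0,-1.32,0],"spin": 0,"jaw": -1}
    - {"dp": [0,-1.32,0],"spin": 0,"jaw": -1}
    - {"dp": [0,-1.32,0],"spin": 0,"jaw": -1}
    - {"dp": [0,-1.0,-1],"spin": 0,"jaw": -1}
    - {"dp": [0,0,-2],"spin": 0,"jaw": -1}
    - {"dp": [0,0,-2.5],"spin": 0,"jaw": -1}

```text
time_s: 8.6
eef_pos: [0.4671, 0.0819, 0.2204]
orientation: [1.979, 2.436, 0.009]
contact_force: [0.1, -0.6, -0.4]
width: 0.005
```

Run:
```python
from h import *
st(); c=cam('side'); save(c,'s2',(225,200,365,290),5)
for x,y in ((-.04,-.045),): plan([*hw(x,y),.2],101.8);plan([*hw(x,y),.119],101.8)
```

```text
t 8.6 p [0.4671 0.0819 0.2204] hold [-0.0837 -0.    ] yaw 101.84 zax [ 0.006  0.003 -1.   ] q [ 0.11  0.25  2.    0.    0.89 -1.67] F [ 0.1 -0.6 -0.4] w 0.005
dp [-1.504, 1.485, 0.72] spin 0.008
dp [-1.507, 1.469, 3.42] spin 0.008
```

View pics/s2.png

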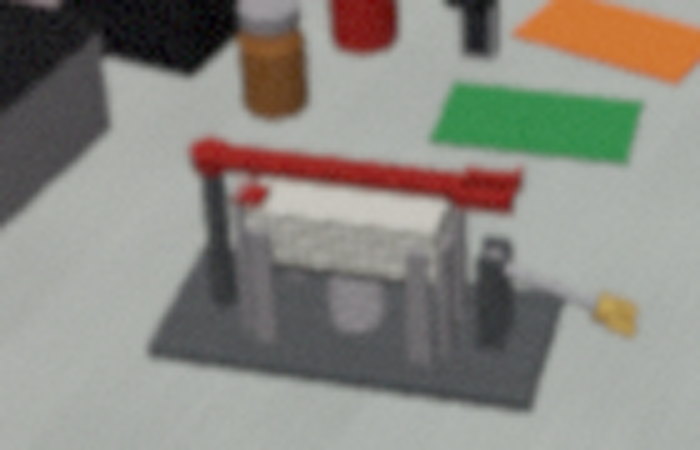

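The bolt has fallen open to the front (nut at (615,310) in the crop). Bar next.

>>> apply_moves:
  increments:
    - {"dp": [-1.5,1.48,0.7],"spin": 0,"jaw": -1}
    - {"dp": [-1.5,1.48,0.7],"spin": 0,"jaw": -1}
    - {"dp": [-1.5,1.48,1.8],"spin": 0,"jaw": -1}
    - {"dp": [-1.5,1.48,2.8],"spin": 0,"jaw": -1}
    - {"dp": [-1.5,1.48,3.48],"spin": 0,"jaw": -1}
    - {"dp": [-1.5,1.48,3.48],"spin": 0,"jaw": -1}

```text
time_s: 9.25
eef_pos: [0.5173, 0.0469, 0.1143]
orientation: [-1.98, -2.437, -0.003]
contact_force: [-0.2, 0.2, -0.4]
width: -0.001
```

Run:
```python
from h import *
st()
for th in np.arange(0,1.51,.15):
    s,c=np.sin(th),np.cos(th); plan([*hw(.09-.13*c-.026*s,.13*s-.026*c),.1165],101.8)
```

```text
t 9.25 p [0.5173 0.0469 0.1143] hold [-0.0417 -0.0445] yaw 101.82 zax [ 0.     0.002 -1.   ] q [ 0.03  0.46  2.    0.    0.68 -1.75] F [-0.2  0.2 -0.4] w -0.001
dp [0.618, 0.057, -0.07] spin 0.004
dp [1.275, -0.024, -0.069] spin 0.004
dp [1.937, -0.005, -0.067] spin 0.004
dp [2.589, 0.112, -0.066] spin 0.004
dp [3.216, 0.325, -0.064] spin 0.004
dp [3.804, 0.63, -0.063] spin 0.004
dp [4.34, 1.019, -0.061] spin 0.004
dp [4.811, 1.484, -0.06] spin 0.004
dp [5.208, 2.014, -0.058] spin 0.004
dp [5.522, 2.597, -0.057] spin 0.004
dp [5.744, 3.221, -0.056] spin 0.004
```

>>> apply_moves:
  increments:
    - {"dp": [0.62,0.05,-0.1],"spin": 0,"jaw": -1}
    - {"dp": [1.28,0,-0.08],"spin": 0,"jaw": -1}
    - {"dp": [1.94,0,-0.08],"spin": 0,"jaw": -1}
    - {"dp": [2.6,0.11,-0.08],"spin": 0,"jaw": -1}
    - {"dp": [3.22,0.33,-0.08],"spin": 0,"jaw": -1}
    - {"dp": [3.8,0.63,-0.08],"spin": 0,"jaw": -1}
    - {"dp": [4.34,1.02,-0.07],"spin": 0,"jaw": -1}
    - {"dp": [4.81,1.48,-0.07],"spin": 0,"jaw": -1}
    - {"dp": [5.21,2.01,-0.07],"spin": 0,"jaw": -1}
    - {"dp": [5.52,2.6,-0.07],"spin": 0,"jaw": -1}

```text
time_s: 10.25
eef_pos: [0.5601, 0.2259, 0.1179]
orientation: [-1.98, -2.438, -0.004]
contact_force: [-1.3, -1.2, 0.4]
width: -0.0
```

Run:
```python
from h import *
st(); 
for th in (1.42,1.5):
    s,c=np.sin(th),np.cos(th); plan([*hw(.09-.13*c-.026*s,.13*s-.026*c),.1165],101.8)
```

```text
t 10.25 p [0.5601 0.2259 0.1179] hold [0.0368 0.1219] yaw 101.84 zax [ 0.001  0.002 -1.   ] q [ 0.33  0.55  1.81  0.    0.78 -1.45] F [-1.3 -1.2  0.4] w -0.0
dp [0.089, 0.264, 0.048] spin 0.009
dp [0.196, 0.601, 0.048] spin 0.009
```

>>> apply_moves:
  increments:
    - {"dp": [0.1,0.3,0],"spin": 0,"jaw": -1}
    - {"dp": [0.2,0.6,0],"spin": 0,"jaw": -1}
    - {"dp": [0.2,0.6,0],"spin": 0,"jaw": -1}
    - {"dp": [0.2,0.4,0],"spin": 0,"jaw": -1}
    - {"dp": [0,0,-1],"spin": 0,"jaw": -1}
    - {"dp": [0,0,-3],"spin": 0,"jaw": -1}
    - {"dp": [0,0,-4],"spin": 0,"jaw": 0.6}

```text
time_s: 10.95
eef_pos: [0.5587, 0.2247, 0.2397]
orientation: [-1.98, -2.437, -0.002]
contact_force: [0.0, 0.5, 0.5]
width: 0.155
```

Run:
```python
from h import *
st(); plan([*hw(-.03,0),.25],101.8)
```

```text
t 10.95 p [0.5587 0.2247 0.2397] hold [0.0352 0.1211] yaw 101.82 zax [-0.     0.002 -1.   ] q [ 0.33  0.4   1.7   0.    1.04 -1.45] F [0.  0.5 0.5] w 0.155
dp [-4.034, -2.173, -0.351] spin 0.003
```

>>> apply_moves:
  increments:
    - {"dp": [-4.03,-2.17,-0.35],"spin": 0,"jaw": 0.6}
    - {"dp": [-4.03,-2.17,-0.35],"spin": 0,"jaw": 0.6}
    - {"dp": [-4.03,-2.17,-0.35],"spin": 0,"jaw": 0.6}
    - {"dp": [-4.03,-2.17,-0.35],"spin": 0,"jaw": 0.6}
    - {"dp": [-4.03,-2.17,-0.35],"spin": 0,"jaw": 0.6}
    - {"dp": [-4.03,-2.17,-0.35],"spin": 0,"jaw": 0.6}

```text
time_s: 11.55
eef_pos: [0.5195, 0.0934, 0.2499]
orientation: [-1.98, -2.437, -0.003]
contact_force: [-0.2, 0.7, 0.5]
width: 0.797
```

Run:
```python
from h import *
import pickle
st(); c=cam('wrist'); save(c,'w3'); pickle.dump(c,open('w3.pkl','wb'))
```

```text
t 11.55 p [0.5195 0.0934 0.2499] hold [-0.0301  0.0005] yaw 101.81 zax [-0.     0.002 -1.   ] q [ 0.12  0.29  1.85  0.    1.   -1.66] F [-0.2  0.7  0.5] w 0.797
```

View pics/w3.png

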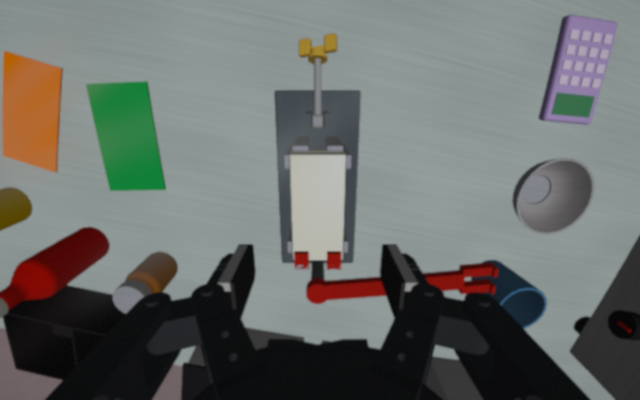

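View shows board at x 292–345, y 152–260, the bar swung aside (fork over at (480,278)), lips at (302,260),(334,260), finger tips at about (247,246) and (388,246).

Run:
```python
from h import *
import pickle
c=pickle.load(open('w3.pkl','rb')); H,S,V=[x.astype(int) for x in cv2.split(cv2.cvtColor(c['image'],cv2.COLOR_RGB2HSV))]
m=roi((V>170)&(S<60),285,140,352,270); x,y,w,h,a=rect(c,m,.11); print('board rect world',x,y,w,h,a,'holder',wh(np.array([x,y])/1000))
P=np.array(np.nonzero(m)).T[:,::-1]
print('depth z of board', np.median(depthpts(c,P)[:,2]))
for yy in (175,205,235):
    q=P[P[:,1]==yy][:,0]; print(yy,wh(onplane(c,[[q.min()-.5,yy],[q.max()+.5,yy]],.11)).round(4).tolist())
T=c['T_tool_cam']; M=np.linalg.inv(T)
for z in (-.016,-.012,-.008,-.004,0):
    X=np.array([[-.0339,-.011,z],[.0339,-.011,z],[-.0339,.011,z]]); print(z,cv2.projectPoints(X,cv2.Rodrigues(M[:3,:3])[0],M[:3,3],c['K'],c['D'])[0].reshape(-1,2).round(1).tolist())
save(c,'w3c',(190,225,450,330),3)
t=cam('top'); save(t,'t3'); pickle.dump(t,open('t3.pkl','wb'))
```

```text
board rect world 548.0592041015625 99.37212371826172 115.48046112060547 53.741947174072266 11.77770709991455 holder [-0.00084482  0.00055665]
depth z of board 0.10958840490630262
175 [[-0.0391, -0.0258], [-0.0391, 0.0271]]
205 [[-0.0066, -0.0267], [-0.0066, 0.027]]
235 [[0.0283, -0.0267], [0.0283, 0.0269]]
-0.016 [[250.0, 247.8], [386.3, 247.8], [253.4, 285.2]]
-0.012 [[251.8, 244.0], [384.5, 244.0], [254.9, 280.6]]
-0.008 [[253.4, 240.4], [382.8, 240.4], [256.4, 276.3]]
-0.004 [[255.0, 237.0], [381.2, 237.0], [257.8, 272.2]]
0 [[256.5, 233.7], [379.6, 233.7], [259.2, 268.3]]
```

View pics/w3c.png

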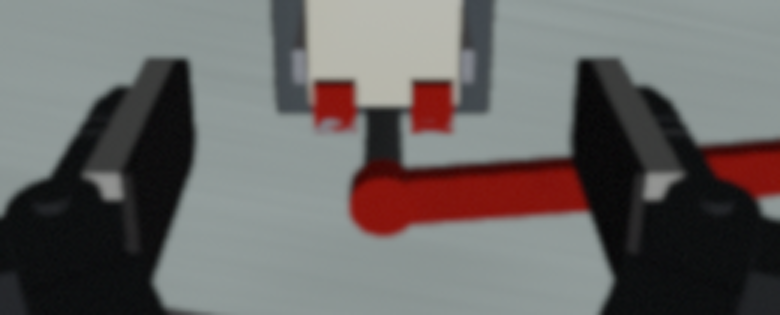

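Run:
```python
from h import *
import pickle
c=pickle.load(open('w3.pkl','rb')); T=c['T_tool_cam']
yy,xx=np.mgrid[235:300,225:410]; px=np.c_[xx.ravel(),yy.ravel()]
s=cv2.undistortPoints(px.astype(float).reshape(-1,1,2),c['K'],c['D']).reshape(-1,2); z=c['range_z'][px[:,1],px[:,0]]
P=(np.c_[s,np.ones(len(s))]*z[:,None])@T[:3,:3].T+T[:3,3]
m=(z<.25)&(z>.03)
for sg in(-1,1):
    Q=P[m&(P[:,0]*sg>0)]; print(sg,len(Q),'x',Q[:,0].min().round(4),Q[:,0].max().round(4),'z pct',np.percentile(Q[:,2],[90,97,99,100]).round(4)); q=Q[Q[:,2]>np.percentile(Q[:,2],90)]; print(q[:,1].min(),q[:,1].max(),np.abs(q[:,0]).min(),np.abs(q[:,0]).max())
t=pickle.load(open('t3.pkl','rb')); H,S,V=[x.astype(int) for x in cv2.split(cv2.cvtColor(t['image'],cv2.COLOR_RGB2HSV))]
print('green',rect(t,roi((H>45)&(H<75)&(S>120),330,170,385,230),.003))
H,S,V=[x.astype(int) for x in cv2.split(cv2.cvtColor(c['image'],cv2.COLOR_RGB2HSV))]
print('green wrist',rect(c,roi((H>45)&(H<75)&(S>120),80,75,170,195),.003))
plan([*hw(0,.0003),.115],101.8); plan([*hw(0,.0003),.0978],101.8)
```

```text
-1 1463 x -0.0468 -0.0334 z pct [-0.0135 -0.0101 -0.0082 -0.0065]
-0.010954088330046213 0.011673724109258835 0.03439094393509298 0.040926367277311734
1 1467 x 0.0326 0.0462 z pct [-0.0135 -0.01   -0.0083 -0.0064]
-0.011028218273105447 0.011433847308263634 0.0330811469450419 0.04019280266124828
green (538.4397583007812, -171.7589874267578, 142.07986450195312, 78.77217102050781, 12.403020858764648)
green wrist (539.48486328125, -170.62435913085938, 145.28585815429688, 82.78431701660156, 12.529023170471191)
dp [-0.032, 0.993, 4.491] spin 0.014
dp [-0.033, 0.994, 5.064] spin 0.014
```

Tip at 68 mm opening is ~7 mm behind the TCP (depth), matching a linkage estimate; at 56 mm, ~4 mm. TCP 0.098 puts the tips at 0.102, on the top board only.

>>> apply_moves:
  increments:
    - {"dp": [-0.03,0.99,0],"spin": 0,"jaw": 0.6}
    - {"dp": [-0.03,0.99,1.5],"spin": 0,"jaw": 0.6}
    - {"dp": [-0.03,0.99,3],"spin": 0,"jaw": 0.6}
    - {"dp": [-0.03,0.99,4],"spin": 0,"jaw": 0.6}
    - {"dp": [-0.03,0.99,4.6],"spin": 0,"jaw": 0.6}
    - {"dp": [-0.03,0.99,5.06],"spin": 0,"jaw": 0.6}
    - {"dp": [-0.03,0.99,5.06],"spin": 0,"jaw": 0.6}
    - {"dp": [-0.03,0.99,5.06],"spin": 0,"jaw": 0.6}

```text
time_s: 12.45
eef_pos: [0.5491, 0.0997, 0.0983]
orientation: [-1.978, -2.438, -0.002]
contact_force: [0.0, 0.1, -1.3]
width: 0.802
```

Run:
```python
from h import *
st(); plan([*hw(0,.0003),.0978],101.8)
```

```text
t 12.45 p [0.5491 0.0997 0.0983] hold [0.0003 0.0007] yaw 101.9 zax [-0.     0.002 -1.   ] q [ 0.12  0.53  1.93  0.    0.69 -1.66] F [ 0.   0.1 -1.3] w 0.802
dp [-0.013, -0.01, 0.017] spin 0.02
```

>>> apply_moves:
  increments:
    - {"dp": [-0.01,0,0.01],"spin": 0,"jaw": -1}
    - {"dp": [-0.01,0,0.01],"spin": 0,"jaw": -1}
    - {"dp": [-0.01,0,0.01],"spin": 0,"jaw": -1}
    - {"dp": [-0.01,0,0.01],"spin": 0,"jaw": -1}
    - {"dp": [-0.01,0,0.01],"spin": 0,"jaw": -1}

```text
time_s: 12.95
eef_pos: [0.55, 0.0997, 0.0993]
orientation: [-1.979, -2.44, -0.005]
contact_force: [-1.2, 1.6, 6.0]
width: 0.633
```

Run:
```python
from h import *
st(); p,R,o=pose(); plan([*(hw(*(wh(p)+[-.020,0]))),p[2]],101.8)
```

```text
t 12.95 p [0.55   0.0997 0.0993] hold [0.0011 0.0005] yaw 101.9 zax [ 0.002  0.003 -1.   ] q [ 0.12  0.52  1.93  0.    0.69 -1.66] F [-1.2  1.6  6. ] w 0.633
dp [0.001, -0.667, -0.002] spin 0.02
```

>>> apply_moves:
  increments:
    - {"dp": [0,0,-0.01],"spin": 0,"jaw": -1}
    - {"dp": [0,-0.1,-0.01],"spin": 0,"jaw": -1}
    - {"dp": [0,-0.2,-0.01],"spin": 0,"jaw": -1}
    - {"dp": [0,-0.3,-0.01],"spin": 0,"jaw": -1}
    - {"dp": [0,-0.4,-0.01],"spin": 0,"jaw": -1}
    - {"dp": [0,-0.5,-0.01],"spin": 0,"jaw": -1}
    - {"dp": [0,-0.6,-0.01],"spin": 0,"jaw": -1}
    - {"dp": [0,-0.67,-0.01],"spin": 0,"jaw": -1}
    - {"dp": [0,-0.67,-0.01],"spin": 0,"jaw": -1}

```text
time_s: 13.85
eef_pos: [0.5312, 0.0956, 0.1006]
orientation: [1.978, 2.438, 0.008]
contact_force: [1.4, 0.6, 5.4]
width: 0.629
```

Run:
```python
from h import *
st(); c=cam('wrist'); save(c,'w4',(180,120,460,320),2.8)
```

```text
t 13.85 p [0.5312 0.0956 0.1006] hold [-0.0181  0.0003] yaw 101.89 zax [ 0.004  0.003 -1.   ] q [ 0.12  0.5   1.97  0.    0.66 -1.66] F [1.4 0.6 5.4] w 0.629
```

View pics/w4.png

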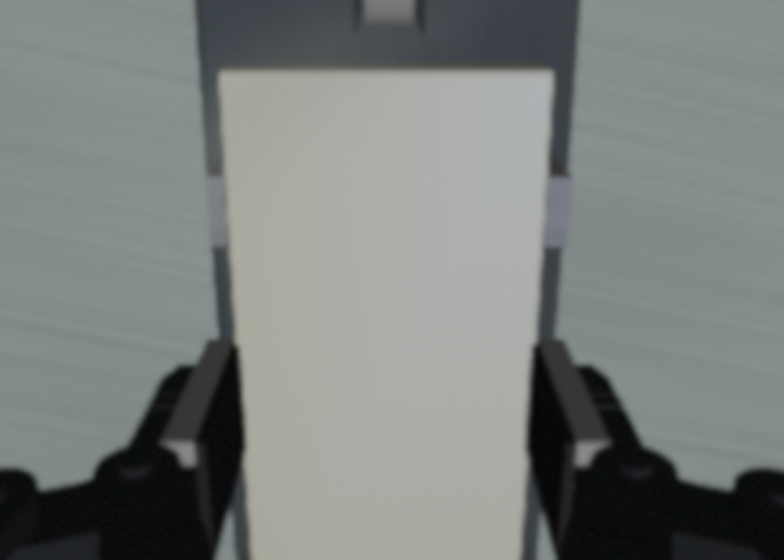

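The board has come forward past the front guides; its front edge is at row 145. Check its position before lifting.

Run:
```python
from h import *
c=cam('wrist'); print(wh(onplane(c,[[258,145],[318,145],[377,145]],.11)).round(4).tolist()); 
d=depthpts(c,[[300,160],[300,200],[340,200],[300,260],[340,290]]); print(d[:,2].round(4))
s=cam('side'); save(s,'s4',(225,200,365,290),5)
```

```text
[[-0.0792, -0.0277], [-0.0792, 0.0001], [-0.0792, 0.0274]]
[0.1103 0.1105 0.1096 0.1106 0.1118]
```

View pics/s4.png

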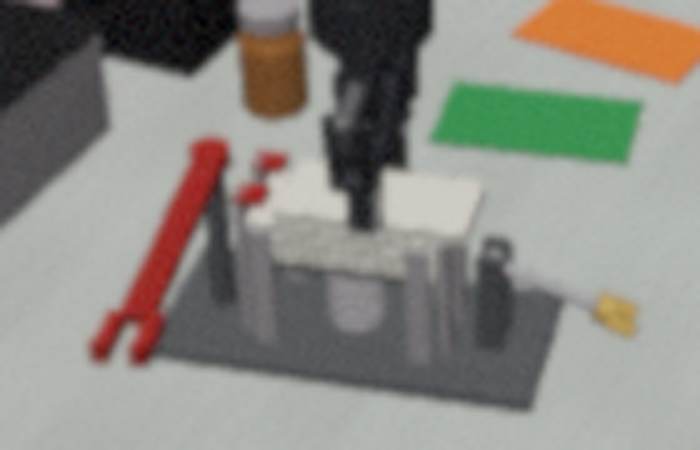

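Board rear is at +41 mm, clear of the lips (48 mm), level. Lift straight.

>>> apply_moves:
  increments:
    - {"dp": [0,0,-0.15],"spin": 0,"jaw": -1}
    - {"dp": [0,0,-0.4],"spin": 0,"jaw": -1}
    - {"dp": [0,0,-0.8],"spin": 0,"jaw": -1}
    - {"dp": [0,0,-1.4],"spin": 0,"jaw": -1}
    - {"dp": [0,0,-2.2],"spin": 0,"jaw": -1}
    - {"dp": [0,0,-3],"spin": 0,"jaw": -1}
    - {"dp": [0,0,-3.8],"spin": 0,"jaw": -1}
    - {"dp": [0,0,-4],"spin": 0,"jaw": -1}
    - {"dp": [0,0,-4],"spin": 0,"jaw": -1}

```text
time_s: 14.9
eef_pos: [0.531, 0.0953, 0.2217]
orientation: [1.978, 2.438, 0.01]
contact_force: [-0.0, 0.0, -2.0]
width: 0.633
```

Run:
```python
from h import *
st(); G=np.array([.539,-.1712]); gy=np.radians(12.45); T=G+.001*np.array([np.cos(gy),np.sin(gy)])
plan([*T,.2],102.45); plan([*T,.03],102.45)
```

```text
t 14.9 p [0.531  0.0953 0.2217] hold [-0.0183  0.    ] yaw 101.9 zax [ 0.006  0.003 -1.   ] q [ 0.12  0.33  1.87  0.    0.94 -1.66] F [-0.  0. -2.] w 0.633
dp [-8.747, -1.543, 0.696] spin -0.111
dp [-8.757, -1.579, 6.363] spin -0.111
```

>>> apply_moves:
  increments:
    - {"dp": [-1,-0.18,0],"spin": 0,"jaw": -1}
    - {"dp": [-2.4,-0.43,0],"spin": 0,"jaw": -1}
    - {"dp": [-3.8,-0.7,0],"spin": 0,"jaw": -1}
    - {"dp": [-5.2,-0.95,0],"spin": -0.1,"jaw": -1}
    - {"dp": [-6.6,-1.2,0.3],"spin": -0.1,"jaw": -1}
    - {"dp": [-7.8,-1.4,0.7],"spin": -0.1,"jaw": -1}
    - {"dp": [-8.75,-1.54,1.5],"spin": -0.1,"jaw": -1}
    - {"dp": [-8.75,-1.55,2.5],"spin": -0.1,"jaw": -1}
    - {"dp": [-8.75,-1.56,3.5],"spin": -0.1,"jaw": -1}
    - {"dp": [-8.75,-1.56,3.5],"spin": -0.1,"jaw": -1}

```text
time_s: 15.9
eef_pos: [0.5367, -0.1701, 0.1116]
orientation: [-1.966, -2.444, -0.006]
contact_force: [0.4, 0.5, -0.4]
width: 0.633
```

Run:
```python
from h import *
st(); G=np.array([.539,-.1712]); gy=np.radians(12.45); T=G+.001*np.array([np.cos(gy),np.sin(gy)])
plan([*T,.03],102.45); plan([*T,.0036],102.45)
c=cam('wrist'); save(c,'w5',(120,60,520,340),1.9)
# board underside from depth of top face
d=depthpts(c,[[300,180],[300,220],[340,220],[300,260],[340,260]]); print(d.round(4).tolist())
```

```text
t 15.9 p [ 0.5367 -0.1701  0.1116] hold [-0.0671 -0.2609] yaw 102.36 zax [-0.001  0.006 -1.   ] q [-0.36  0.51  1.9   0.01  0.73 -2.16] F [ 0.4  0.5 -0.4] w 0.633
dp [-0.07, 0.101, 2.72] spin -0.019
dp [-0.075, 0.101, 3.6] spin -0.019
[[0.4952, -0.1881, 0.1221], [0.5156, -0.1841, 0.1218], [0.5113, -0.1645, 0.1218], [0.5382, -0.1796, 0.1216], [0.5335, -0.159, 0.122]]
```

View pics/w5.png

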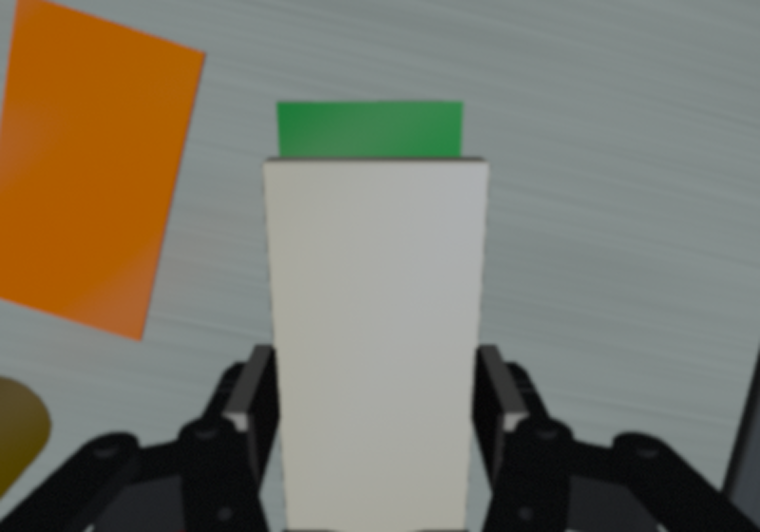

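The held board is square over the green mat (mat edge 277–463 crop, board 265–488). Its top is 10.3 mm above the TCP, so its underside is level with the TCP. Lower it.

>>> apply_moves:
  increments:
    - {"dp": [-0.07,0.1,0.9],"spin": 0,"jaw": -1}
    - {"dp": [-0.07,0.1,1.8],"spin": 0,"jaw": -1}
    - {"dp": [-0.07,0.1,2.6],"spin": 0,"jaw": -1}
    - {"dp": [-0.07,0.1,3.1],"spin": 0,"jaw": -1}
    - {"dp": [-0.07,0.1,3.4],"spin": 0,"jaw": -1}
    - {"dp": [-0.07,0.1,3.4],"spin": 0,"jaw": -1}
    - {"dp": [-0.07,0.1,3.4],"spin": 0,"jaw": -1}

```text
time_s: 16.65
eef_pos: [0.542, -0.1713, 0.0127]
orientation: [-1.968, -2.447, -0.008]
contact_force: [0.0, -0.2, -1.1]
width: 0.634
```

Run:
```python
from h import *
st(); G=np.array([.539,-.1712]); gy=np.radians(12.45); T=G+.001*np.array([np.cos(gy),np.sin(gy)])
plan([*T,.003],102.45)
```

```text
t 16.65 p [ 0.542  -0.1713  0.0127] hold [-0.0621 -0.2632] yaw 102.39 zax [ 0.002  0.005 -1.   ] q [-0.36  0.67  1.94  0.01  0.53 -2.16] F [ 0.  -0.2 -1.1] w 0.634
dp [0.025, -0.065, 0.322] spin -0.012
```

>>> apply_moves:
  increments:
    - {"dp": [0.02,-0.06,0.1],"spin": 0,"jaw": -1}
    - {"dp": [0.02,-0.06,0.2],"spin": 0,"jaw": -1}
    - {"dp": [0.02,-0.06,0.26],"spin": 0,"jaw": -1}
    - {"dp": [0.02,-0.06,0.3],"spin": 0,"jaw": -1}
    - {"dp": [0.02,-0.06,0.33],"spin": 0,"jaw": -1}
    - {"dp": [0.02,-0.06,0.33],"spin": 0,"jaw": -1}

```text
time_s: 17.25
eef_pos: [0.5402, -0.1711, 0.0027]
orientation: [-1.968, -2.447, -0.007]
contact_force: [-0.4, -0.2, -0.9]
width: 0.624
```

Run:
```python
from h import *
st(); c=cam('wrist')
d=depthpts(c,[[300,160],[300,180],[300,220],[340,220],[300,260],[340,260]]); print(d.round(4).tolist())
```

```text
t 17.25 p [ 0.5402 -0.1711  0.0027] hold [-0.0639 -0.2626] yaw 102.39 zax [ 0.002  0.005 -1.   ] q [-0.36  0.69  1.95  0.01  0.51 -2.16] F [-0.4 -0.2 -0.9] w 0.624
[[0.4892, -0.191, 0.013], [0.4988, -0.1891, 0.0127], [0.5193, -0.1851, 0.0122], [0.5149, -0.1654, 0.0125], [0.5415, -0.1806, 0.0129], [0.5369, -0.1601, 0.0133]]
```

>>> apply_moves:
  increments:
    - {"dp": [0,0,0.02],"spin": 0,"jaw": -1}
    - {"dp": [0,0,0.03],"spin": 0,"jaw": -1}
    - {"dp": [0,0,0.03],"spin": 0,"jaw": -1}

```text
time_s: 17.6
eef_pos: [0.5402, -0.1711, 0.0026]
orientation: [-1.968, -2.447, -0.008]
contact_force: [-4.5, 1.3, 15.8]
width: 0.63
```

Seated (force +16 N, no further descent). Relieve, open, rise.

>>> apply_moves:
  increments:
    - {"dp": [0,0,0],"spin": 0,"jaw": -1}
    - {"dp": [0,0,0],"spin": 0,"jaw": 0.7}
    - {"dp": [0,0,0],"spin": 0,"jaw": 0.7}
    - {"dp": [0,0,0],"spin": 0,"jaw": 0.7}
    - {"dp": [0,0,0],"spin": 0,"jaw": 0.7}
    - {"dp": [0,0,-0.5],"spin": 0,"jaw": 0.7}
    - {"dp": [0,0,-1.5],"spin": 0,"jaw": 0.7}
    - {"dp": [0,0,-3],"spin": 0,"jaw": 0.7}
    - {"dp": [0,0,-5],"spin": 0,"jaw": 0.7}
    - {"dp": [0,0,-7],"spin": 0,"jaw": 0.7}

```text
time_s: 18.6
eef_pos: [0.5393, -0.1718, 0.1954]
orientation: [-1.968, -2.447, -0.008]
contact_force: [0.7, 0.8, -0.7]
width: 0.85
```

>>> apply_moves:
  increments:
    - {"dp": [0,-1,-1],"spin": 0,"jaw": 0.7}
    - {"dp": [0,-2,-1],"spin": 0,"jaw": 0.7}
    - {"dp": [0,-2,-1],"spin": 0,"jaw": 0.7}
    - {"dp": [0,-2,-1],"spin": 0,"jaw": 0.7}

```text
time_s: 19.0
eef_pos: [0.4803, -0.185, 0.2265]
orientation: [1.969, 2.447, 0.008]
contact_force: [0.6, -0.9, 0.1]
width: 0.849
```

Run:
```python
from h import *
import pickle
st(); c=cam('wrist'); s=cam('side'); t=cam('top'); pickle.dump((c,s,t),open('end.pkl','wb'))
def hsv(c): return [x.astype(int) for x in cv2.split(cv2.cvtColor(c['image'],cv2.COLOR_RGB2HSV))]
H,S,V=hsv(c); m=(V>150)&(S<45)
g=(H>45)&(H<75)&(S>110)
hull=lambda q: cv2.convexHull(max(cv2.findContours(q.astype(np.uint8),0,2)[0],key=cv2.contourArea))
b=g.astype(np.uint8); cv2.drawContours(b,[hull(g)],-1,1,-1)
print('green',rect(c,b>0,.003)); print('board',rect(c,cv2.morphologyEx(((b>0)&~g).astype(np.uint8),2,np.ones((3,3)))>0,.013))
for n,z in (('t0','top0.pkl'),):
    t0=pickle.load(open(z,'rb')); d=np.abs(t['image'].astype(int)-t0['image']).max(2)>60; print(cv2.connectedComponentsWithStats(d[80:290].astype(np.uint8))[2][1:].tolist()[:30])
a=c['image'][...,::-1]; bb=s['image'][180:380,180:440,::-1]
cv2.imwrite('pics/end.png',np.vstack([cv2.resize(a,(480,300)),cv2.resize(bb,(390,300)).copy() if 0 else cv2.copyMakeBorder(cv2.resize(bb,(390,300)),0,0,0,90,0)]))
```

```text
t 19.0 p [ 0.4803 -0.185   0.2265] hold [-0.1253 -0.2639] yaw 102.35 zax [ 0.004  0.004 -1.   ] q [-0.43  0.3   1.91  0.01  0.93 -2.22] F [ 0.6 -0.9  0.1] w 0.849
green (539.1129150390625, -171.66116333007812, 145.35565185546875, 83.22205352783203, 12.511553764343262)
board (538.4896850585938, -172.10499572753906, 121.89663696289062, 58.74592208862305, 12.301287651062012)
[[315, 77, 126, 133, 9294], [209, 83, 56, 22, 356], [268, 87, 14, 46, 307], [273, 133, 13, 12, 94], [282, 146, 2, 4, 6], [281, 159, 12, 9, 65], [518, 188, 95, 22, 1119], [419, 200, 58, 10, 446], [414, 209, 1, 1, 1], [416, 209, 2, 1, 2]]
```

Run:
```python
from h import *
import pickle
c,s,t=pickle.load(open('end.pkl','rb'))
for n,k in(('top',t),('side',s)):
    px=proj(k,[[*hw(x,y),.11] for x in(-.045,0,.035) for y in(-.015,.015)]).round().astype(int); print(n,depthpts(k,px)[:,2].round(4),k['image'][px[:,1],px[:,0]].tolist()[:3])
G=np.array([.539,-.1717]); px=proj(s,[[*G,.013]]).round().astype(int); print(px,depthpts(s,px))
ctrl.finish_job()
```

```text
top [0.1117 0.1103 0.1131 0.1105 0.1104 0.1083] [[231, 233, 233], [230, 232, 233], [230, 232, 230]]
side [0.1113 0.1104 0.1088 0.1092 0.1094 0.1121] [[201, 199, 192], [200, 199, 191], [202, 200, 192]]
[[332 222]] [[ 0.538007   -0.16667122  0.01558234]]
the job is handed in; nothing more can be done
```

The job is done and handed in at about 19 s. I loosened the nut to about 2.8 rad and tipped the bolt forward until it fell open. I swung the bar aside to about 1.4–1.5 rad, then drew the top board level 19 mm to the front. I lifted it only once a picture and measurement put its rear end clear of the lips. I set it on the green mat until contact and then released it.

**Last checks**
- **Board:** it is centred within about 0.8 mm of the mat's centre and square to 0.2°, with its top near 13 mm just before release.
- **Holder:** the next board now stands with its top at about 110 mm (top and side depth).
- **Other things on the counter:** comparing the top view before and after showed changes only at the bar, the holder and mat area, and the arm. The arm hides part of that view, so I did not check each item.

**What did not go as expected**
- **Nut:** the fingers closed on its 12 mm hub rather than the 8 mm wings. I stopped and raised the tool, with up to 27 N of pull; it then turned without trouble.
- **Seating force:** the board was pressed onto the mat with about 16 N before I let go.
- **Final picture:** it was refused by the picture limit, so the end state was checked by numbers only. The side camera's depth read the board's top at 15.6 mm instead of 13, which I take as noise.

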